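# Try the switch dead, then tighten the grinder's flange nut with the pin spanner

### The arm

A 6-joint arm with a two-finger parallel gripper is mounted at the origin on the work surface. World frame = base frame: x ahead of the robot, y to its left, z up, the work surface at z = 0. Lengths are in mm, angles in rad, forces in N, time in s.
With the tool pointing down it reaches from about 350 to 725 mm from the base axis. Payload 4.3 kg.
Tool frame: the origin (TCP) lies at the very end of the fingers, on their centre line; the grasp point (between the pads) lies 19 mm behind it (grasp_offset is the distance from the TCP to the grasp point, in mm); z points along the fingers, y is the line along which they close (so a half turn about z gives the same grasp; the last joint's range is limited). The gripper opens to 85 mm and grips with 20 to 120 N. Pads are 22 mm wide; open, the fingers measure 114 mm over their backs; the gripper's body (76 mm by 85 mm) begins 54 mm behind the grasp point. The pads swing forward as they close: fully open they stand 13 mm farther back than shut.
Start: joints at [-1.401, 0.377, 0.081, 1.274, 0, 1.46], TCP at [158.804, -552.677, 198.129] pointing down, gripper open.
Joint ranges: [-2.72, 2.72], [-0.84, 1.66], [-1.02, 1.22], [-1.77, 2.12], [-1.37, 1.28], [-3.14, 3.14]. Speed limits (rad/s): [2.57, 2.57, 3.14, 3.14, 3.14, 3.14].

### API

Orientations are given as a 3x3 rotation matrix whose columns are the frame's x, y, z axes.
In Python, from bench import * gives the robot as it stands. Calls block until the motion is done:
- goto(position, orientation): joint-space move of the TCP to a pose.
- line_to(position, feed=150, frame=None): straight line of the TCP; frame=None keeps the orientation; feed is the mean speed in mm/s.
- goto_joints(angles): joint-space move.
- grip(opening, strength=None): opening from 0.0 (shut) to 1.0 (fully open); strength is the grip in N (None keeps the last); returns when the fingers have stopped.
- hold(seconds).
- inverse_kinematics(position, orientation): joint angles nearest the present ones, or None.
- sense(): the state.
- camera(name): name is "scene" or "top"; returns the picture (420x560x3 uint8, red, green, blue); there is no depth.
- camera_model(name): a dict with "fov_y" (degrees; the focal length in pixels is half the picture's height over the tangent of half this angle, whatever the lens; pixels are square), "cx", "cy" (the principal point, pixels), "camera_from_world" (4x4, takes a point from world to camera coordinates). Camera axes: x right, y down, z forward; pixel columns grow to the right and rows downward; lengths in mm; the calibration is good to about 2 mm. A picture is of the moment at which its call begins. camera_model takes no time and is no camera call.
A pose or a line that the arm cannot do raises PlanningError and nothing moves.
- hand_in(): hands the job in; it is judged then, once.
The state is a dict: "time_s": time; "joint_positions": joint angles; "joint_vel": joint speeds; "joint_efforts": joint torques, N m; "eef_pos": TCP position; "eef_rot": TCP orientation; "wrist_force": force on the tool from outside, world axes, zero at the start; "ft_torque": the same for the moment, N m; "finger_gap": opening from 0.0 (shut) to 1.0 (fully open); "grasp_force": force on a finger pad.
Only numpy, scipy, OpenCV 4.12 (cv2) and the standard library are available. Lean on these libraries where they do the work, as an engineer would, in place of code of your own. Each camera call takes 0.05 s, during which the arm holds its last target. There are 200 camera calls.

### The job

The battery is off this paddle-switch grinder, which lies disc up in its cradle. First try its switch to be sure that it is dead: flip the red lock-off lever forward (towards the disc), squeeze the paddle fully home against the body, and let it spring back; then set both pins of the pin spanner in the two holes of the flange nut and turn the nut clockwise until it is tight against its stop. Lift the spanner out and lay it flat on the bench or mat, clear of the grinder and its cradle, and leave the other things where they are.

Things in the scene. Friction and masses are not known exactly. Their poses are not given: they have to be found in the camera images.
- grinder: Fixed cordless angle grinder, 370 mm long, lying disc up in a plywood cradle 150 x 360 x 12 mm. Origin on the bench under the spindle axis; z is the spindle axis (up), -y runs from the spindle along the body to the rear, +y is forward. Handle top 85 mm high; rear block 93 mm high, 249 to 295 mm behind the spindle. The cradle holds the spindle lock in: the disc cannot turn
- nut_top (a point): Centre of the top of the steel flange nut, 54 mm in diameter, 12 mm thick: 125.5 mm above the bench, on the spindle axis. Its y axis is the line through the two holes; it turns with the nut. The nut sits on a brown sanding disc 115 mm in diameter, top 113.5 mm above the bench; a guard of 65 mm radius behind it reaches 118.5 mm
- hole_a (a point): Mouth of one of the nut's two blind pin holes: 9 mm in diameter with a 1.5 mm countersink, 9.5 mm deep, 19 mm from the spindle axis on the nut's +y side
- hole_b (a point): Mouth of the other pin hole, alike, on the nut's -y side. Either pin fits either hole
- flange_nut (a joint): Turn of the nut, rad, growing clockwise seen from above (tightening). Right-hand thread; 1.5 is tight, against a hard stop; it starts between 0.55 and 0.95. It drags with 0.22 N m and stays where it is left
- paddle (a joint): Squeeze of the black paddle on the handle's top, rad: 0 released, 0.11 fully home on its stop. Hinged at its rear end, 235 mm behind the spindle, 91 mm up; springs back. At paddle_press it travels 8 mm down, from about 5 N to 9 N. Beyond 2 mm of play it is blocked until the lock-off lever stands upright or beyond
- paddle_press (a point): Point on the paddle's upper face at the lever's foot, midway across: 161 mm behind the spindle, 105 mm above the bench when released. The paddle is 30 mm wide and runs 77 mm to the rear and 35 mm to the front of this point, at rest sloping up to the front by 0.10 rad
- lock_off (a joint): Angle of the red lock-off lever, rad: 0 at rest, leaning 0.65 rad (37 degrees) back from upright to the rear; 0.65 upright; 1.3 fully forward. Light spring (about 1 N at its tip), returns when let go
- lever_tip (a point): Tip of the red lock-off lever, 28 mm from its pivot and 18 mm wide, 5 mm thick; the pivot lies 2 mm below paddle_press. At rest the tip is 17 mm behind the pivot and 22 mm above it
- spanner_grip (a point): Centre of the blue grip of the loose pin spanner (about 170 g, 158 mm long), near its centre of mass; x points to the pins, z up. Grip 55 mm behind this point to 30 mm ahead, 18 mm wide, 17 mm high. Ahead a 5 mm steel plate forks to two pins, 95 mm ahead, 19 mm to either side. It lies level, pins down: pin tips and grip underside on the bench, 8.5 mm below this point
- pin_a (a point): Centre of the tip of the pin on the spanner's +y side: 6 mm in diameter, 8 mm long below the plate, tip bevelled
- pin_b (a point): Centre of the tip of the pin on the spanner's -y side, alike
- battery: Bystander: the grinder's black battery pack, 74 x 115 x 62 mm, origin at its underside
- mug: Bystander: blue mug, 82 mm in diameter, 88 mm tall
- cream_jar: Bystander: white jar, 68 mm in diameter, 52 mm tall
- mallet: Bystander: wooden mallet, 222 mm long, lying
- awl: Bystander: wooden-handled awl, 150 mm long, lying
Not all that is in view belongs to the job. What is meant by the part that bears spanner_grip is not black or brown, and is the larger of those in its own colour.

How it is judged (in metres and radians):
On the way, in this order (a step that is already met when the one before it is completed fails the run):
1. the switch is tried: lock-off lever forward and paddle squeezed fully home (value of joint paddle above 0.095 rad and value of joint lock_off above 0.4 rad), for 0.15 s.
2. paddle let go, and both pins stand at least 5 mm deep in the nut's holes (value of joint paddle below 0.025 rad and z of each of pin_a, pin_b in the frame of nut_top below -0.005 m and ((horizontal distance between pin_a and hole_a below 0.005 m and horizontal distance between pin_b and hole_b below 0.005 m) or (horizontal distance between pin_a and hole_b below 0.005 m and horizontal distance between pin_b and hole_a below 0.005 m))), for 0.2 s.
3. the nut is turned tight with both pins still in its holes (value of joint flange_nut above 1.44 rad and z of each of pin_a, pin_b in the frame of nut_top below -0.003 m and ((horizontal distance between pin_a and hole_a below 0.006 m and horizontal distance between pin_b and hole_b below 0.006 m) or (horizontal distance between pin_a and hole_b below 0.006 m and horizontal distance between pin_b and hole_a below 0.006 m))), for 0.1 s.
At the end, for the whole second after the job is handed in: The nut is tight (within 0.06 rad of its stop), paddle and lock-off lever have sprung back, and the spanner lies flat and still on the bench or mat (within 0.15 rad of level, grip centre less than 18 mm up), not on the grinder or its cradle (value of joint flange_nut above 1.44 rad and value of joint paddle below 0.025 rad and value of joint lock_off below 0.2 rad and height (world z) of spanner_grip below 0.018 m and (angle between spanner_grip's own z axis and vertical below 0.15 rad or angle between spanner_grip's own z axis and vertical above 2.99 rad) and linear speed of spanner below 0.02 m/s); the robot touches nothing.
It fails at once if a bystander is shifted by more than 40 mm (distance of any of battery, mug, cream_jar, mallet, awl from where it was at the start of the episode above 0.04 m).
It also fails if it takes over 59 s, if anything falls off the work surface, if the arm or the gripper's body presses on something with over 40 N, if the wrist force passes 120 N, or if a joint passes its speed limit or range.

## Working session

There is one attempt and no reset: what is moved stays moved. The work goes in short steps, each a Python script; the robot and the scene stay as the last script left them, time stands still between calls to the robot, and variables do not carry over. Pictures are saved under pics/ and viewed, at most 10 in all, crops included, and the job is handed in when it is done.

```bash
ls; mkdir -p pics; python3 - <<'E'
from bench import *
import cv2,numpy as np
for n in("scene","top"):
    im=camera(n); cv2.imwrite(f"pics/{n}0.png",im[:,:,::-1]); m=camera_model(n); print(n,m["fov_y"],m["cx"],m["cy"],np.round(m["camera_from_world"],3).tolist(),{k for k in m})
a=cv2.imread("pics/scene0.png");b=cv2.imread("pics/top0.png")
E
```

```text
pics
scene 43.63929462444118 266.11649858052886 214.98941575113875 [[-0.845, 0.534, -0.021, 450.887], [0.376, 0.564, -0.735, -79.451], [-0.381, -0.629, -0.678, 1885.905], [0.0, 0.0, 0.0, 1.0]] {'cx', 'camera_from_world', 'cy', 'fov_y'}
top 52.40447859790805 280.06641588347946 209.48645904019588 [[0.028, -1.0, -0.008, -66.742], [-0.981, -0.026, -0.194, 520.408], [0.193, 0.013, -0.981, 1510.583], [0.0, 0.0, 0.0, 1.0]] {'cx', 'camera_from_world', 'cy', 'fov_y'}
```

View pics/scene0.png

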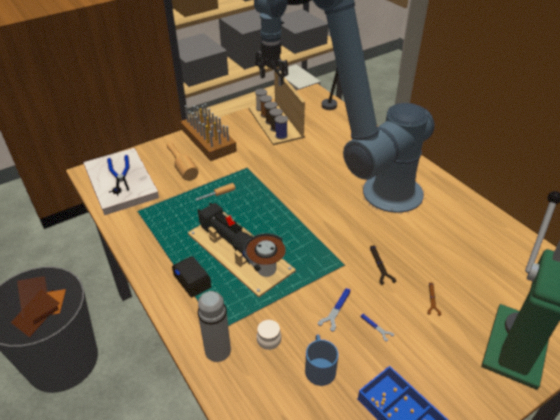

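View pics/top0.png

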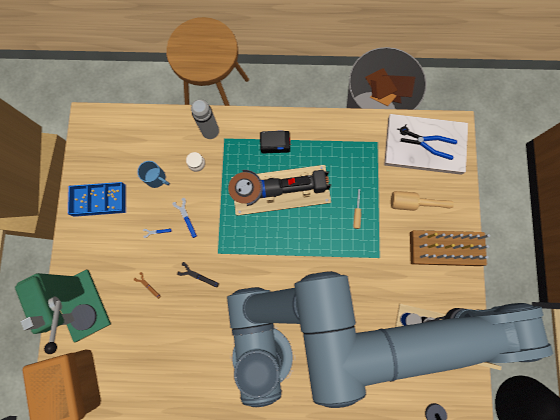

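```bash
cat > h.py <<'E'
from bench import *
import cv2,numpy as np
def fm(n):
    m=camera_model(n); return 210/np.tan(np.radians(m["fov_y"]/2)),m["cx"],m["cy"],np.array(m["camera_from_world"])
def proj(n,p):
    f,cx,cy,T=fm(n); c=T[:3,:3]@np.array(p,float)+T[:3,3]; return np.array([f*c[0]/c[2]+cx,f*c[1]/c[2]+cy])
def ray(n,uv,z):
    f,cx,cy,T=fm(n); R=T[:3,:3]; o=-R.T@T[:3,3]; d=R.T@np.array([(uv[0]-cx)/f,(uv[1]-cy)/f,1]); return o+d*(z-o[2])/d[2]
def pic(n,name):
    im=np.ascontiguousarray(camera(n)[:,:,::-1]); cv2.imwrite(f"pics/{name}.png",im); return im
def down(a):
    "tool pointing down, tool y axis (closing) at angle a+90deg, x axis at angle a"
    c,s=np.cos(a),np.sin(a); return np.array([[c,s,0],[s,-c,0],[0,0,-1.]])
def crop(im,x,y,w,h,k): return cv2.resize(im[y:y+h,x:x+w],None,fx=k,fy=k,interpolation=cv2.INTER_CUBIC)
E
python3 - <<'E'
from h import *
a=cv2.imread("pics/scene0.png");b=cv2.imread("pics/top0.png")
m=np.vstack([np.hstack([crop(b,140,190,80,60,5),crop(a,300,280,100,75,4)]),np.hstack([crop(b,220,155,120,60,3.3333),crop(a,190,195,120,90,3.3333)[:200]])]) if 0 else None
L=np.vstack([crop(b,140,190,80,60,5),crop(b,222,160,114,60,400/114)]); R=np.vstack([crop(a,300,280,100,75,4),crop(a,192,198,100,75,4)])
h=min(len(L),len(R)); cv2.imwrite("pics/c1.png",np.hstack([L[:h],R[:h]]))
# blue masks top
hsv=cv2.cvtColor(b,cv2.COLOR_BGR2HSV)
n,l,s,c=cv2.connectedComponentsWithStats(cv2.inRange(hsv,(105,130,90),(125,255,255)))
for i in range(1,n):
    if s[i,4]>15: print("blue top",s[i],c[i].round(1),ray("top",c[i],8.5).round(0))
hsv=cv2.cvtColor(a,cv2.COLOR_BGR2HSV)
n,l,s,c=cv2.connectedComponentsWithStats(cv2.inRange(hsv,(105,130,90),(125,255,255)))
for i in range(1,n):
    if s[i,4]>15: print("blue scene",s[i],c[i].round(1),ray("scene",c[i],8.5).round(0))
print("nut", ray("top",(243,187),125.5), "dist from scene", ray("scene",(265,248),125.5))
E
```

```text
blue top [423 136  34   8 137] [439.7 138.7] [ 826. -662.    8.]
blue top [420 142  33  18 143] [436.2 151.2] [ 775. -646.    8.]
blue top [261 180   5  17  45] [263.3 188.8] [609.  14.   8.]
blue top [  68  182   54   33 1090] [ 95.6 198.9] [553. 649.   8.]
blue top [184 217  12  21  82] [189.8 226.6] [456. 283.   8.]
blue top [156 229  15   4  43] [163.1 230.6] [438. 382.   8.]
blue scene [123 156   6  19  51] [125.8 165.1] [ 743. -684.    8.]
blue scene [108 159   9  18  53] [111.3 167.5] [ 795. -701.    8.]
blue scene [336 290  13  19  88] [342.  298.8] [452. 284.   8.]
blue scene [362 315  14  11  35] [368.4 320.2] [437. 384.   8.]
blue scene [ 360  368   87   52 1733] [396.6 399.6] [534. 605.   8.]
nut [584.40178887  79.37195706 125.5       ] dist from scene [587.12667374  83.54301331 125.5       ]
```

View pics/c1.png

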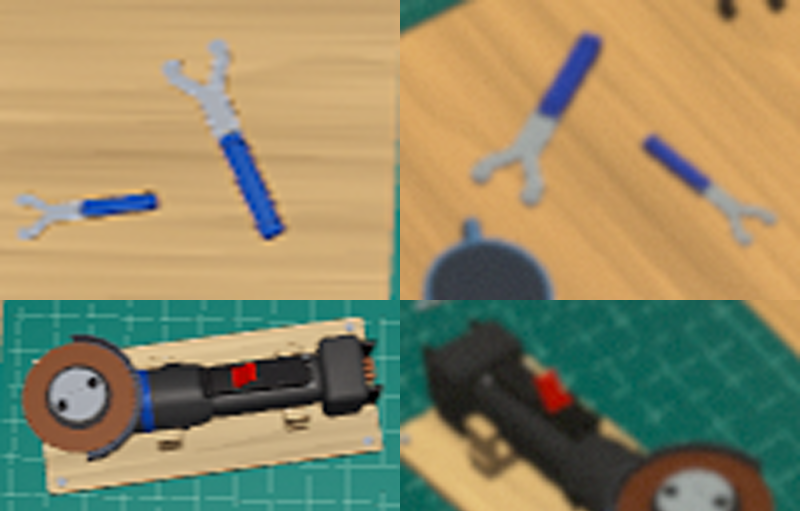

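The top view holds four candidates: the large blue spanner (187,220), the small blue one (157,232), the black one (195,273) and the brown one (147,285). The one meant is not black or brown and is the larger of its colour, so it is the large blue spanner, and the enlarged crop confirms it. The nut's holes are at about (248.5,183.6) and (239.7,189.9) in the top view.

```bash
cat > meas.py <<'E'
from h import *
I={"scene":cv2.imread("pics/scene0.png"),"top":cv2.imread("pics/top0.png")}
def win(m,x,y,w,h):
    o=np.zeros_like(m); o[y:y+h,x:x+w]=m[y:y+h,x:x+w]; return o
def big(m):
    n,l,s,c=cv2.connectedComponentsWithStats(m); i=1+np.argmax(s[1:,4]); return (l==i).astype(np.uint8)*255,c[i],s[i]
W={"top":dict(sp=(165,190,35,50),nut=(230,175,26,26),gr=(230,165,100,45)),"scene":dict(sp=(315,285,37,48),nut=(250,235,30,25),gr=(200,200,60,40))}
for n in I:
    im=I[n]; hsv=cv2.cvtColor(im,cv2.COLOR_BGR2HSV); g=cv2.cvtColor(im,cv2.COLOR_BGR2GRAY)
    blue,c,s=big(win(cv2.inRange(hsv,(105,100,70),(128,255,255)),*W[n]["sp"]))
    print(n,"grip",c.round(2),ray(n,c,12).round(1)[:2],"area",s[4])
    st=win(cv2.inRange(hsv,(90,0,110),(140,75,255)),*W[n]["sp"]); st,c2,s2=big(st)
    print(" steel",c2.round(2),ray(n,c2,13).round(1)[:2],s2)
    pts=np.argwhere(st|blue)[:,::-1]; P=np.array([ray(n,p,13)[:2] for p in pts]); 
    cc=ray(n,c,13)[:2]; d=ray(n,c2,13)[:2]-cc; d/=np.linalg.norm(d); q=np.c_[(P-cc)@d,(P-cc)@[-d[1],d[0]]]
    print(" ang",np.degrees(np.arctan2(d[1],d[0])).round(2)," extents",q.min(0).round(1),q.max(0).round(1))
    # two lobes
    for sg in(1,-1):
        k=(q[:,1]*sg>9)&(q[:,0]>40); print("  lobe",sg,P[k].mean(0).round(1),k.sum(),P[k][:].shape)
    nt=win(cv2.inRange(hsv,(0,0,95),(180,70,255)),*W[n]["nut"]); nt,c3,s3=big(nt); cn=max(cv2.findContours(nt,0,1)[0],key=cv2.contourArea); hull=cv2.convexHull(cn); e=cv2.fitEllipse(cn)
    print(" nut ell",np.round(e[0],2),np.round(e[1],1),ray(n,e[0],125.5).round(1), "s",s3)
    m=np.zeros_like(g); cv2.fillPoly(m,[hull],255); m=cv2.erode(m,np.ones((3,3)))
    dk=cv2.GaussianBlur(g,(0,0),.6); dm=((dk<105)&(m>0)).astype(np.uint8); k,l,ss,_=cv2.connectedComponentsWithStats(dm)
    for i in range(1,k):
        yx=np.argwhere(l==i); w=105.-dk[l==i]; cc=(yx*w[:,None]).sum(0)/w.sum(); print("  hole",cc[::-1].round(2),len(yx),ray(n,cc[::-1],125.5).round(1)[:2])
    rd,c4,s4=big(win(cv2.inRange(hsv,(0,150,80),(8,255,255))|cv2.inRange(hsv,(172,150,80),(180,255,255)),*W[n]["gr"])); print(" red",c4.round(2),s4,ray(n,c4,114).round(1)[:2])
    if n=="top":
        w=win(cv2.inRange(hsv,(10,40,130),(28,170,255)),225,160,112,60); h=cv2.minAreaRect(cv2.convexHull(np.argwhere(w)[:,::-1].astype(np.int32))); print(" cradle",h,[ray(n,p,12).round(0)[:2].tolist() for p in cv2.boxPoints(h)])
E
python3 meas.py
```

```text
scene grip [341.96 298.76] [453.4 286.2] area 103
 steel [336.08 308.92] [490.6 306.3] [334 307   6   4  12]
 ang 28.01  extents [-40.5  -8. ] [45.2  7.4]
  lobe 1 [nan nan] 0 (0, 2)
  lobe -1 [nan nan] 0 (0, 2)
 nut ell [264.95 247.13] [14.  17.6] [585.4  80.5 125.5] s [256 240  19  15 212]
  hole [258.85 245.23] 6 [596.2  64.1]
  hole [271.96 248.14] 6 [570.6  95.2]
 red [229.43 220.55] [225 216  10  10  60] [610.9 -86.7]
top grip [189.86 226.31] [456.7 282.6] area 91
 steel [181.22 207.95] [525.4 319.7] [173 198  14  19  83]
 ang 28.51  extents [-41.8 -23.6] [111.5  21.4]
  lobe 1 [536.5 343.3] 19 (19, 2)
  lobe -1 [545.  312.1] 18 (18, 2)
 nut ell [243.66 186.58] [14.6 15.5] [586.   77.1 125.5] s [236 179  16  16 186]
  hole [247.9  183.07] 6 [599.1  62.7]
  hole [239.19 189.72] 6 [574.2  92.3]
 red [290.87 180.9 ] [288 178   7   7  39] [614.1 -88.6]
 cradle ((278.80133056640625, 188.2598114013672), (41.43332290649414, 99.45320129394531), 82.40535736083984) [[661.0, 155.0], [723.0, -220.0], [563.0, -242.0], [502.0, 127.0]]meas.py:19: RuntimeWarning: Mean of empty slice.
  k=(q[:,1]*sg>9)&(q[:,0]>40); print("  lobe",sg,P[k].mean(0).round(1),k.sum(),P[k][:].shape)
  ret = um.true_divide(
```

```bash
cat > s1.py <<'E'
from h import *
a=np.radians(99.2); u=np.array([np.cos(a),np.sin(a),0]); Z=np.array([0,0,1.]); ph=0.3
x=u*np.cos(ph)-Z*np.sin(ph); z=-u*np.sin(ph)-Z*np.cos(ph)
piv=np.array([585.3,78.7,0])-161*u+Z*103
cand=[]
for s in(1,-1):
    R=np.c_[s*x,np.cross(z,s*x),z]
    q=inverse_kinematics(piv-50*u+60*Z,R); cand.append((9 if q is None else abs(q[5]),s,R)); print(s,None if q is None else np.round(q,2))
R=min(cand,key=lambda c:c[0])[2]
off=11*np.cos(ph)
def P(face,h): # front lower edge: `face` mm fwd of pivot, `h` above pivot
    return piv+u*(face-off)+Z*(h+11*np.sin(ph))
def F(): s=sense(); return np.round(s["wrist_force"],1), np.round(s["eef_pos"],1), round(s["time_s"],1)
grip(0.0); goto(P(-42,60),R); line_to(P(-42,5),120); print(F())
line_to(P(-20,5),60); print(F()); line_to(P(-5,6),40); print(F())
pic("scene","sw1"); pic("top","swt1")
E
python3 s1.py; python3 - <<'E'
import sys; sys.path.insert(0,'.')
import cv2,numpy as np
a=cv2.imread("pics/sw1.png");b=cv2.imread("pics/swt1.png")
r=lambda i,x,y:cv2.resize(i[y:y+75,x:x+80],(400,375),interpolation=cv2.INTER_CUBIC)
cv2.imwrite("pics/c2.png",np.hstack([r(a,195,185),r(b,250,145)]))
E
```

```text
1 [-0.15  0.43  0.02  1.07 -0.28  1.24]
-1 [-0.15  0.43  0.02  1.07 -0.28 -1.9 ]
(array([ 0.9, -0.2,  0.3]), array([ 619.5, -132.5,  111.6]), 3.7)
(array([0. , 0.3, 0.5]), array([ 616.1, -109.8,  111.5]), 4.2)
(array([ 0.7, -0.5,  0.3]), array([613.5, -95.4, 112.3]), 4.8)
```

View pics/c2.png

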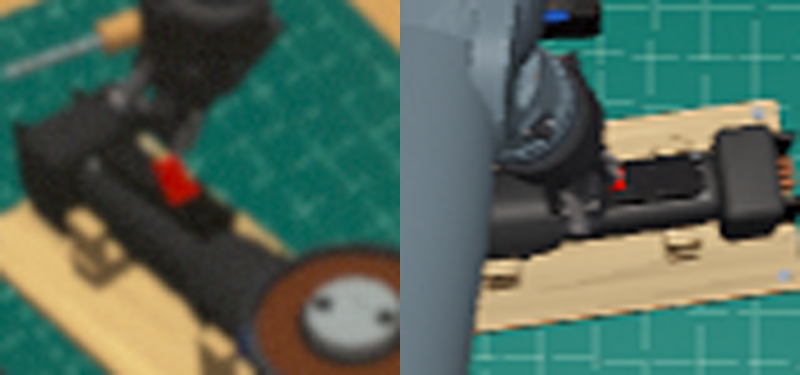

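```bash
python3 - <<'E'
from h import *
p=sense()["eef_pos"]
for n,x,y,o in(("scene",195,185,0),("top",250,145,400)):
    for nm,q in(("tcp",p),("pivot",[611.1,-80.2,103]),("tipup",[611,-80,131])): print(n,nm,((proj(n,q)-[x,y])*5+[o,0]).round(0))
E
```

```text
scene tcp [162. 173.]
scene pivot [178. 197.]
scene tipup [175. 164.]
top tcp [614. 181.]
top pivot [592. 187.]
top tipup [592. 177.]
```

```bash
python3 - <<'E'
from h import *
s=sense();p=np.array(s["eef_pos"]);R=np.array(s["eef_rot"]);print(s["finger_gap"],R.round(2).tolist())
for n,x,y,o in(("scene",195,185,0),("top",250,145,400)):
    for d in([0,0,-60],[0,42,0],[0,-42,0],[0,42,-60],[0,-42,-60],[0,0,-100]): print(n,d,((proj(n,p+R@d)-[x,y])*5+[o,0]).round(0))
a=cv2.imread("pics/sw1.png");b=cv2.imread("pics/swt1.png")
r=lambda i,x,y:cv2.resize(i[y:y+50,x:x+40],(400,500),interpolation=cv2.INTER_CUBIC)
o=np.hstack([r(a,215,180),r(b,275,150)]); o=np.clip(o.astype(float)*1.8+25,0,255).astype(np.uint8)
cv2.imwrite("pics/c3.png",o)
E
```

```text
-0.0021899836819805393 [[-0.15, 0.99, 0.05], [0.94, 0.16, -0.29], [-0.3, 0.0, -0.96]]
scene [0, 0, -60] [173. 119.]
scene [0, 42, 0] [108. 205.]
scene [0, -42, 0] [214. 142.]
scene [0, 42, -60] [118. 151.]
scene [0, -42, -60] [227.  88.]
scene [0, 0, -100] [181.  81.]
top [0, 0, -60] [590. 163.]
top [0, 42, 0] [606. 125.]
top [0, -42, 0] [622. 238.]
top [0, 42, -60] [582. 104.]
top [0, -42, -60] [599. 222.]
top [0, 0, -100] [573. 150.]
```

View pics/c3.png

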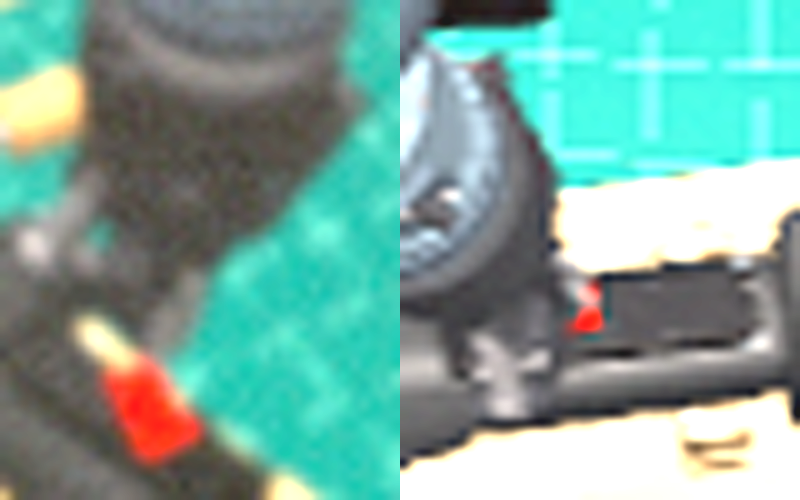

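```bash
python3 - <<'E'
from h import *
from meas import big,win
a=np.radians(99.2); u=np.array([np.cos(a),np.sin(a),0]); piv=np.array([611.1,-80.2,103]); v=np.array([-u[1],u[0],0])
for n in("scene","top"):
  for q in(0,.65,1.0,1.3):
    print(n,q,[proj(n,piv+28*(np.sin(q-.65)*u+np.cos(q-.65)*np.array([0,0,1]))+s*9*v).round(1).tolist() for s in(1,-1)])
for f,w in(("scene0",(200,200,60,40)),("sw1",(200,200,60,40)),("top0",(270,165,40,30)),("swt1",(270,165,40,30))):
  hsv=cv2.cvtColor(cv2.imread(f"pics/{f}.png"),cv2.COLOR_BGR2HSV); r,c,s=big(win(cv2.inRange(hsv,(0,150,80),(8,255,255))|cv2.inRange(hsv,(172,150,80),(180,255,255)),*w)); print("RED",f,c.round(1),s)
E
```

```text
scene grip [341.96 298.76] [453.4 286.2] area 103
 steel [336.08 308.92] [490.6 306.3] [334 307   6   4  12]
 ang 28.01  extents [-40.5  -8. ] [45.2  7.4]
  lobe 1 [nan nan] 0 (0, 2)
  lobe -1 [nan nan] 0 (0, 2)
 nut ell [264.95 247.13] [14.  17.6] [585.4  80.5 125.5] s [256 240  19  15 212]
  hole [258.85 245.23] 6 [596.2  64.1]
  hole [271.96 248.14] 6 [570.6  95.2]
 red [229.43 220.55] [225 216  10  10  60] [610.9 -86.7]
top grip [189.86 226.31] [456.7 282.6] area 91
 steel [181.22 207.95] [525.4 319.7] [173 198  14  19  83]
 ang 28.51  extents [-41.8 -23.6] [111.5  21.4]
  lobe 1 [536.5 343.3] 19 (19, 2)
  lobe -1 [545.  312.1] 18 (18, 2)
 nut ell [243.66 186.58] [14.6 15.5] [586.   77.1 125.5] s [236 179  16  16 186]
  hole [247.9  183.07] 6 [599.1  62.7]
  hole [239.19 189.72] 6 [574.2  92.3]
 red [290.87 180.9 ] [288 178   7   7  39] [614.1 -88.6]
 cradle ((278.80133056640625, 188.2598114013672), (41.43332290649414, 99.45320129394531), 82.40535736083984) [[661.0, 155.0], [723.0, -220.0], [563.0, -242.0], [502.0, 127.0]]
scene 0 [[229.0, 215.0], [224.5, 217.7]]
scene 0.65 [[232.3, 216.4], [227.7, 219.1]]
scene 1.0 [[234.3, 218.4], [229.7, 221.1]]
scene 1.3 [[235.9, 220.5], [231.3, 223.3]]
top 0 [[293.6, 182.7], [292.9, 177.8]]
top 0.65 [[288.9, 182.9], [288.2, 178.0]]
top 1.0 [[286.2, 183.3], [285.5, 178.4]]
top 1.3 [[284.1, 183.9], [283.4, 179.0]]
RED scene0 [229.4 220.6] [225 216  10  10  60]
RED sw1 [229.4 220.6] [225 216  10  10  59]
RED top0 [290.9 180.9] [288 178   7   7  39]
RED swt1 [293.2 181.6] [292 181   3   2   5]meas.py:19: RuntimeWarning: Mean of empty slice.
  k=(q[:,1]*sg>9)&(q[:,0]>40); print("  lobe",sg,P[k].mean(0).round(1),k.sum(),P[k][:].shape)
  ret = um.true_divide(
```

```bash
sed -i 's/^for n in I:/for n in (I if __name__=="__main__" else ()):/' meas.py
cat > red.py <<'E'
from meas import *
def red(n,name):
    hsv=cv2.cvtColor(pic(n,name),cv2.COLOR_BGR2HSV); r,c,s=big(win(cv2.inRange(hsv,(0,150,80),(8,255,255))|cv2.inRange(hsv,(172,150,80),(180,255,255)),*{"scene":(200,200,60,40),"top":(270,165,40,30)}[n])); return c.round(1),s
E
sed 's/^grip(0.0).*//; s/^line_to.*//; s/^pic.*//' s1.py > sw.py
python3 - <<'E'
from sw import *
from red import red
for f in(0,5):
    line_to(P(f,6),40); print(f,F(),red("scene",f"r{f}"))
im=cv2.imread("pics/r5.png"); o=np.hstack([cv2.resize(i[190:240,205:255],(400,400),interpolation=cv2.INTER_CUBIC) for i in(cv2.imread("pics/scene0.png"),im)])
cv2.imwrite("pics/c4.png",np.clip(o.astype(float)*1.8+25,0,255).astype(np.uint8))
E
```

```text
1 [-0.15  0.43  0.02  1.07 -0.28  1.24]
-1 [-0.15  0.43  0.02  1.07 -0.28 -1.9 ]
0 (array([0.2, 0.2, 0.3]), array([612.7, -90.4, 112.2]), 5.2) (array([229.4, 220.6]), array([225, 216,  10,  10,  60], dtype=int32))
5 (array([-0.1,  0.3,  0.6]), array([611.9, -85.4, 112.2]), 5.5) (array([229.4, 220.5]), array([225, 216,  10,  10,  62], dtype=int32))
```

View pics/c4.png

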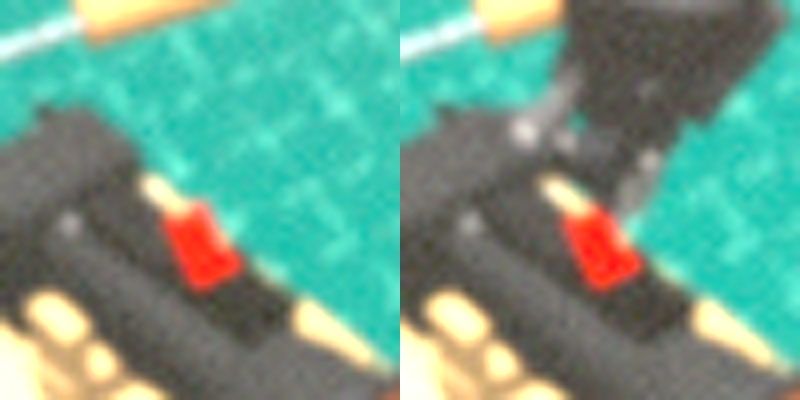

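```bash
python3 - <<'E'
from sw import *
line_to(P(5,70),150)
a=pic("scene","g1"); b=pic("top","gt1"); s=sense(); p=np.array(s["eef_pos"]); R=np.array(s["eef_rot"]); print(p.round(1))
for n,im in(("scene",a),("top",b)):
    c=proj(n,p); print(n,c.round(1), [proj(n,p+R@np.array(d)).round(1).tolist() for d in([0,0,-19],[0,0,-73],[15,0,0],[0,15,0])])
def cr(im,c,w=66,h=99,k=6):
    x,y=int(c[0])-w//2,int(c[1])-h*2//3; o=crop(im,x,y,w,h,k); q=((c-[x,y])*k).astype(int); cv2.drawMarker(o,tuple(int(t) for t in q),(0,255,0),0,10,1); return o
o=np.hstack([cr(a,proj("scene",p)),cr(b,proj("top",p))]); cv2.imwrite("pics/c5.png",np.clip(o.astype(float)*1.8+25,0,255).astype(np.uint8)); print(o.shape)
E
```

```text
1 [-0.15  0.43  0.02  1.07 -0.28  1.24]
-1 [-0.15  0.43  0.02  1.07 -0.28 -1.9 ]
[610.9 -85.6 174.6]
scene [228.2 206.2] [[229.0, 202.6], [231.1, 192.0], [231.3, 209.6], [224.3, 208.5]]
top [290.3 177.2] [[288.7, 175.9], [284.0, 172.2], [286.1, 178.1], [289.7, 173.0]]
(594, 792, 3)
```

View pics/c5.png

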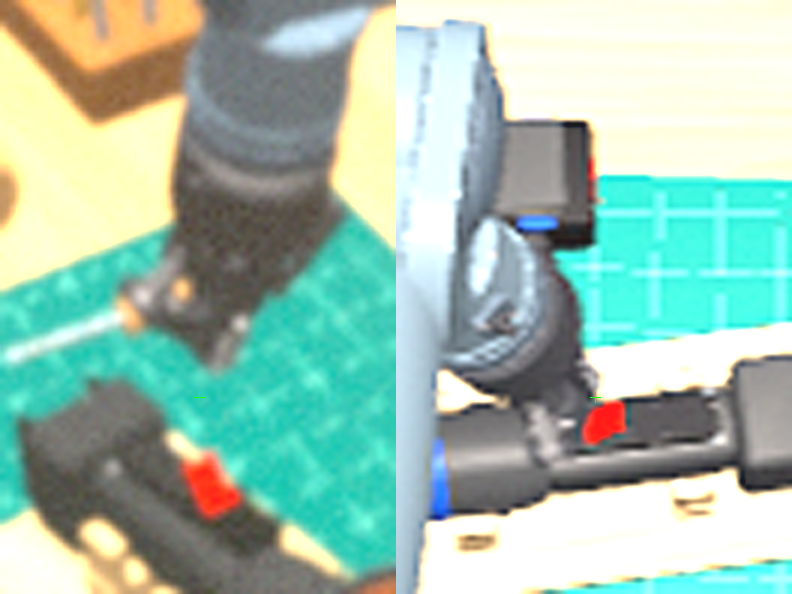

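The shut fingertips appear about 13 mm (4–5 px) short of the marked TCP, so they passed over the lever. I'll measure the real tip height by touching the paddle behind the lever.

```bash
python3 - <<'E'
from sw import *
line_to(P(-38,60),200); line_to(P(-38,5),150)
for h in np.arange(3,-22,-1.5):
    line_to(P(-38,h),40); f=F(); print(h,f[0])
    if abs(f[0][2])>2.5: break
print(f)
E
```

```text
1 [-0.15  0.43  0.02  1.07 -0.28  1.24]
-1 [-0.15  0.43  0.02  1.07 -0.28 -1.9 ]
3.0 [-0.6  0.8 -0.4]
1.5 [-0.4 -0.   0.2]
0.0 [-0.1 -0.9  0.5]
-1.5 [-0.1 -0.5 -0.1]
-3.0 [-0.4  0.   0.5]
-4.5 [ 0.6 -0.4 -0.3]
-6.0 [-0.6  0.1  0.1]
-7.5 [-0.  -0.7  0.4]
-9.0 [ 0.5 -0.1  0.8]
-10.5 [ 0.2 -1.5 -0.9]
-12.0 [0.3 0.4 0. ]
-13.5 [-0.8  0.  -0.3]
-15.0 [-0.6 -0.4  0.2]
-16.5 [-0.1  0.2  0.6]
-18.0 [ 0.2 -0.7 -0.1]
-19.5 [0.5 0.4 0. ]
-21.0 [-0.4  0.9 -0.1]
(array([-0.4,  0.9, -0.1]), array([ 618.7, -128.1,   85.1]), 11.3)
```

```bash
python3 - <<'E'
from sw import *
for h in np.arange(-22,-36,-1):
    line_to(P(-38,h),40); f=F(); print(h,f[0])
    if abs(f[0][2])>2.5: break
print(f, sense()["ft_torque"],sense()["finger_gap"])
a=pic("scene","d1"); b=pic("top","dt1"); s=sense(); p=np.array(s["eef_pos"])
def cr(im,c,w=66,h=66,k=6):
    x,y=int(c[0])-w//2,int(c[1])-h*2//3; o=crop(im,x,y,w,h,k); q=((c-[x,y])*k).astype(int); cv2.drawMarker(o,tuple(int(t) for t in q),(0,255,0),0,10,1); return o
o=np.hstack([cr(a,proj("scene",p)),cr(b,proj("top",p))]); cv2.imwrite("pics/c6.png",np.clip(o.astype(float)*1.8+25,0,255).astype(np.uint8))
E
```

```text
1 [-0.15  0.43  0.02  1.07 -0.28  1.24]
-1 [-0.15  0.43  0.02  1.07 -0.28 -1.9 ]
-22 [ 0.3  0.1 -0.1]
-23 [-0.   0.9 -0.2]
-24 [-1.   0.2  0.1]
-25 [-0.6 -1.1  0.1]
-26 [-0.9 -0.4 -0.3]
-27 [0.2 0.3 0. ]
-28 [ 0.1 -0.7 -0.3]
-29 [0.3 0.8 0.2]
-30 [-0.4  0.5 -1. ]
-31 [-0.1  0.9  0.6]
-32 [ 0.7 -0.1 -0.6]
-33 [ 0.1 -0.2 -0.6]
-34 [-1.   0.5  3.5]
(array([-1. ,  0.5,  3.5]), array([ 618.9, -128.2,   72.8]), 14.6) [ 0.22960339  0.23668581 -0.09144162] -0.002285989468755653
```

View pics/c6.png

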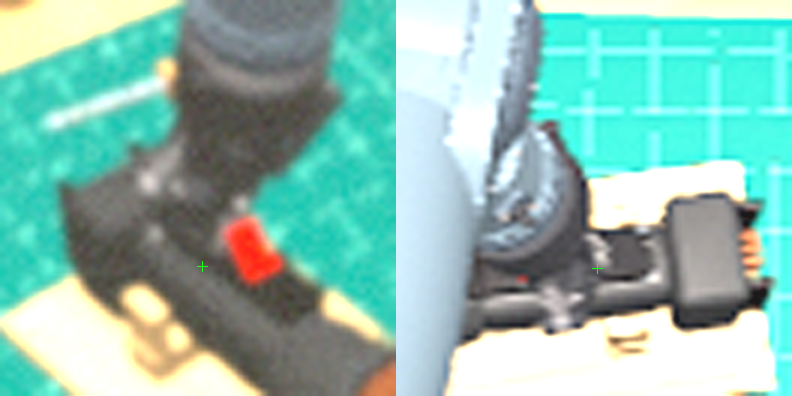

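The picture shows the real tips on the paddle, about 8 px (25–30 mm) above the nominal TCP cross, which agrees with the touch. I'll apply that offset.

```bash
python3 - <<'E'
from sw import *
from red import red
line_to(P(-38,-26),60); print(F())
for f in(-22,-16,-12,-8):
    line_to(P(f,-26+.1*(f+38)),60); print(f,F(),red("scene",f"m{f}"))
E
```

```text
1 [-0.15  0.43  0.02  1.07 -0.28  1.24]
-1 [-0.15  0.43  0.02  1.07 -0.28 -1.9 ]
(array([ 0.8, -0. , -0.3]), array([ 619.4, -128.2,   80.7]), 15.0)
-22 (array([ 0.4, -1.2,  2.1]), array([ 616.6, -111.8,   82.1]), 15.4) (array([230.5, 220.4]), array([227, 216,   8,   9,  44], dtype=int32))
-16 (array([ 1.2, -0.6,  1.5]), array([ 615.3, -106. ,   82.3]), 15.7) (array([231. , 220.1]), array([228, 217,   6,   8,  33], dtype=int32))
-12 (array([ 1.1, -1. ,  0.4]), array([ 614.4, -102.2,   82.6]), 16.0) (array([231.3, 220.5]), array([229, 217,   5,   8,  26], dtype=int32))
-8 (array([ 0.8, -4.3, -0.9]), array([613.7, -98.9,  83.1]), 16.3) (array([231.9, 221. ]), array([230, 218,   5,   7,  24], dtype=int32))
```

```bash
python3 - <<'E'
from sw import *
from red import red
h0=-26+.1*30
for d in range(2,26):
    line_to(P(-9,h0-d),50); f=F(); print(d,f[0])
    if f[0][2]>16 or abs(f[0][1])>15: break
hold(.3); print(F(),red("scene","pr1"))
E
```

```text
1 [-0.15  0.43  0.02  1.07 -0.28  1.24]
-1 [-0.15  0.43  0.02  1.07 -0.28 -1.9 ]
2 [ 0.3 -3.5  0.3]
3 [-0.4 -2.3  3.3]
4 [ 0.8 -3.8  4.3]
5 [ 0.4 -2.1  4.5]
6 [ 0.5 -3.3  4.6]
7 [ 1.  -3.9  4.6]
8 [ 0.9 -4.1  6.4]
9 [ 1.  -3.1  4.8]
10 [ 2.1 -4.3  5. ]
11 [ 1.2 -4.2  6.1]
12 [ 1.4 -3.6  5.8]
13 [ 0.2 -4.3  6.6]
14 [ 0.8 -4.2  7.9]
15 [ 1.1 -4.6  7.3]
16 [ 1.  -6.   7.4]
17 [ 0.4 -5.5  9.4]
18 [-2.  -3.7 13.8]
19 [-4.1 -2.4 18.7]
(array([-3.6, -2.3, 18.1]), array([ 615.3, -100.5,   67.4]), 21.1) (array([232. , 223.2]), array([230, 220,   5,   7,  25], dtype=int32))
```

```bash
cat > s2.py <<'E'
from sw import F
from h import *
A=np.radians(28.3); g=np.array([466,290.4,0]); Rg=None
q0=[]
for s in(0,np.pi):
    q=inverse_kinematics(g+[0,0,60],down(A+s)); q0.append((99 if q is None else abs(q[5]),s,q))
s=min(q0,key=lambda t:t[0])[1]; Rg=down(A+s)
E
python3 - <<'E'
from sw import *
from red import red
line_to(P(-9,-26+3-20),50); hold(.2); print(F())
line_to(P(-9,-15),150); line_to(P(-25,40),250); print(red("scene","rel"))
from s2 import *
print(q0,s)
grip(0.45)
goto(g+[0,0,70],Rg); line_to(g+[0,0,30],200); print(F())
for z in list(range(26,-40,-2)):
    try: line_to(g+[0,0,z],60)
    except PlanningError as e: print("PE",z,e); break
    f=F(); 
    if f[0][2]>3: break
print(z,f)
E
```

```text
1 [-0.15  0.43  0.02  1.07 -0.28  1.24]
-1 [-0.15  0.43  0.02  1.07 -0.28 -1.9 ]
(array([-6.2, -1.7, 22.6]), array([ 615.4, -100.6,   67.3]), 21.6)
(array([229.4, 220.6]), array([225, 216,  10,  10,  60], dtype=int32))
[(np.float64(3.0894102710949403), 0, array([ 0.4417458 ,  0.40558644, -0.24710282,  0.91810708,  0.        ,
        3.08941027])), (np.float64(0.05218238249485241), 3.141592653589793, array([ 0.4417458 ,  0.40558644, -0.24710282,  0.91810708,  0.        ,
       -0.05218238]))] 3.141592653589793
(array([ 0.2, -0.3,  0.4]), array([465.3, 289.3,  29.5]), 24.8)
-36 (array([-4. , -1.7, 12.4]), array([466.1, 290.5, -34.5]), 32.8)
```

```bash
cat > s3.py <<'E'
from h import *
B=np.radians(39.7); N=np.array([585.2,78.7,0]); zg=-29.5
def pose(th,tip,c=N,L=95.):  # spanner pins heading th, pin tips at height tip
    d=np.array([np.cos(th),np.sin(th),0]); return c-L*d+[0,0,zg+tip], down(th+np.pi)
def F(): s=sense(); return np.round(s["wrist_force"],1), np.round(s["eef_pos"],1), round(s["time_s"],1)
E
python3 - <<'E'
from s3 import *
p=np.array([466,290.4,zg]); line_to(p,60); grip(0.0,60); s=sense(); print(s["finger_gap"],s["grasp_force"],F())
line_to(p+[0,0,150],250); goto(*pose(B,140)); hold(.2); print(F(),sense()["finger_gap"])
a=pic("scene","n1"); b=pic("top","nt1")
o=np.hstack([crop(a,225,205,65,65,6),crop(b,215,160,65,65,6)]); cv2.imwrite("pics/c7.png",np.clip(o*1.3,0,255).astype(np.uint8))
E
```

```text
0.19429403397468345 60.71970820426941 (array([-0.4, -0.1,  3.9]), array([466. , 290.4, -29.5]), 33.3)
(array([-0.2, -1. , -1.6]), array([512.1,  19.2, 110.4]), 35.4) 0.18988214210222792
```

View pics/c7.png

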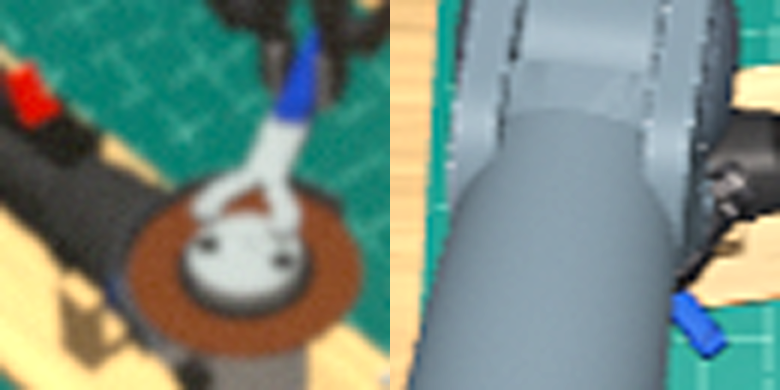

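```bash
python3 - <<'E'
from s3 import *
d=np.array([np.cos(B),np.sin(B),0]); v=np.array([-d[1],d[0],0])
for h in(151,155): print(h,[ray("scene",(225+x/6,205+y/6),h)[:2].round(1) for x,y in((205,209),(284,221))])
for s in(1,-1): print("exp",(N+19*s*v)[:2].round(1),((proj("scene",N+19*s*v+[0,0,153])-[225,205])*6).round(1))
im=cv2.imread("pics/n1.png"); g=cv2.cvtColor(im,cv2.COLOR_BGR2GRAY); print(g[232:256,254:278])
E
```

```text
151 [array([596.3,  67.7]), array([569. ,  95.4])]
155 [array([598.3,  71.1]), array([571.1,  98.7])]
exp [573.1  93.3] [274.4 218.8]
exp [597.3  64.1] [199.2 202.5]
[[ 68  69  72  72  74  75  74  78  82  89  92 113 143 164 169 170 168 166
  149 118  96  81  71  75]
 [ 72  68  75  73  76  70  75  80  93 109 120 139 155 165 167 170 169 165
  141 103  83  81  84  79]
 [ 76  69  67  72  67  70  79  97 120 141 149 158 164 157 156 165 167 159
  126  85  69  78  83  80]
 [ 78  65  59  57  62  82 113 137 150 162 161 158 151 131 132 153 161 157
  126  77  55  62  68  75]
 [ 65  51  49  58  80 114 145 160 165 164 152 135 117  97 103 134 161 162
  139  94  59  51  50  56]
 [ 52  50  61  86 116 145 159 165 157 138 117  96  80  75  89 129 161 166
  154 122  82  58  48  48]
 [ 52  58  78 112 141 158 162 155 132 103  86  71  70  69  83 116 149 164
  161 142 107  73  58  55]
 [ 58  69  90 123 154 159 157 138 110  88  82  83  83  82  80  99 139 163
  164 157 126  88  67  61]
 [ 65  73  87 116 138 145 143 129 109 109 113 119 120 115 107 113 139 163
  166 161 139  95  71  70]
 [ 66  70  76  93 111 121
[... 790 characters left out ...]
62  98 139 161 164 167 167 169 168 166 167 167 168 165 157 130 104
   92  94  94  68  49  60]
 [ 58  54  80 120 147 163 166 167 167 167 169 167 168 167 166 163 153 137
  126 111  89  57  47  56]
 [ 58  50  58  90 124 148 161 164 168 166 168 166 168 167 165 162 158 147
  127 101  75  51  51  61]
 [ 63  49  49  68  97 121 137 151 158 163 163 162 164 160 160 153 145 128
  102  80  60  47  52  65]
 [ 66  56  49  56  73  89 105 121 133 141 145 147 147 140 136 126 114  94
   78  62  52  48  58  68]
 [ 67  64  56  50  58  64  79  88  97 105 113 113 109 107  97  92  81  74
   62  50  50  54  63  72]
 [ 69  70  60  54  47  57  57  69  74  78  80  81  82  76  72  67  63  59
   52  50  56  65  73  68]]
```

```bash
cat > ins.py <<'E'
from s3 import *
def insert(c0,offs,th=B):
    d=np.array([np.cos(th),np.sin(th),0]); v=np.array([-d[1],d[0],0]); bias=np.array(sense()["wrist_force"])[2]
    fz=lambda: sense()["wrist_force"][2]-bias
    line_to(pose(th,129,c0)[0],150)
    tip=127.; 
    for i,(a,b) in enumerate(offs):
        c=c0+a*d+b*v; line_to(pose(th,tip,c)[0],40)
        while tip>117.5:
            f=fz()
            if f>5: break
            tip-=1.5; line_to(pose(th,tip,c)[0],40)
        print(i,(a,b),tip,round(fz(),1),F()[2])
        if tip<=118: return c,tip
        if sense()["time_s"]>44: break
    return None,tip
E
python3 - <<'E'
from ins import *
grip(0.0,110)
O=[(0,0),(1.5,0),(-1.5,0),(0,1.5),(0,-1.5),(3,0),(-3,0),(2,2),(2,-2),(-2,-2),(-2,2),(0,3),(0,-3)]
c,t=insert(N+[1.5,.5,0],O); print(c,t,F(),sense()["ft_torque"])
pic("scene","in1")
E
```

```text
0 (0, 0) 116.5 12.2 37.9
[586.7  79.2   0. ] 116.5 (array([-4.1,  0.5,  9.8]), array([514. ,  18.4,  88.4]), 37.9) [0.0747682  0.64907024 0.09623884]
```

```bash
python3 - <<'E'
from ins import *
c=N+[1.5,.5,0]; tip=118.3; line_to(pose(B,tip,c)[0],40); hold(.25)
D=0
while D<1.02:
    D+=.1 if D<.45 else .045
    p,R=pose(B-D,tip,c); line_to(p,90,R); s=sense(); f=np.array(s["wrist_force"])
    d=np.array([np.cos(B-D),np.sin(B-D),0]); v=np.array([-d[1],d[0],0]); ft,fr=f@v,f@d
    print(round(D,3),round(ft,1),round(fr,1),round(f[2],1),round(s["time_s"],1))
    if abs(ft)>25 or s["time_s"]>47: break
hold(.15); print(F(),sense()["finger_gap"])
open("D.txt","w").write(str(D)); pic("scene","tn")
E
```

```text
0.1 1.6 -3.5 -0.1 38.7
0.2 1.4 -4.6 0.9 39.0
0.3 0.4 -5.3 -0.2 39.2
0.4 0.5 -4.7 0.1 39.5
0.5 0.8 -5.3 0.2 39.8
0.545 -0.0 -6.0 0.5 40.0
0.59 0.2 -6.8 0.4 40.3
0.635 -0.7 -5.6 -0.2 40.5
0.68 0.5 -6.2 0.2 40.8
0.725 0.7 -6.3 -0.3 41.0
0.77 0.3 -5.8 0.1 41.3
0.815 1.1 -6.6 0.7 41.5
0.86 -0.5 -6.3 0.8 41.8
0.905 0.6 -6.5 0.4 42.0
0.95 -0.8 -6.0 0.2 42.3
0.995 -0.2 -6.2 0.7 42.5
1.04 -1.8 -5.8 1.2 42.8
(array([-6.3, -0.3,  0.2]), array([495.5, 111.8,  88. ]), 42.9) 0.1727297658253812
```

```bash
python3 - <<'E'
from s3 import *
a=cv2.imread("pics/in1.png"); b=cv2.imread("pics/tn.png"); print(sense()["ft_torque"])
o=np.hstack([crop(a,235,215,65,65,6),crop(b,235,215,65,65,6)]); cv2.imwrite("pics/c8.png",np.clip(o*1.3,0,255).astype(np.uint8))
E
```

```text
[0.01949183 1.13940612 0.33831852]
```

View pics/c8.png

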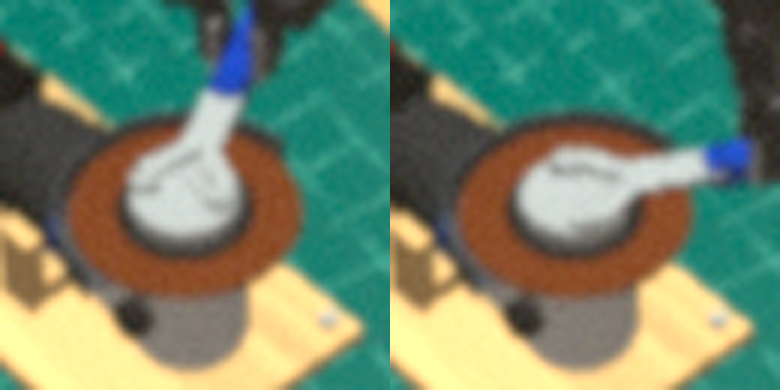

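Both pins are in and the nut turned with the spanner, but the stop has not been felt yet. I'll keep turning.

```bash
python3 - <<'E'
from ins import *
c=N+[1.5,.5,0]; tip=118.3; D=1.04
while D<1.5:
    D+=.05
    p,R=pose(B-D,tip,c); line_to(p,90,R); s=sense(); f=np.array(s["wrist_force"])
    d=np.array([np.cos(B-D),np.sin(B-D),0]); v=np.array([-d[1],d[0],0]); ft,fr=f@v,f@d
    print(round(D,3),round(ft,1),round(fr,1),round(f[2],1),np.round(s["ft_torque"],2),round(s["time_s"],1),round(s["finger_gap"],3))
    if abs(ft)>18 or s["time_s"]>46.5: break
open("D.txt","w").write(str(D))
E
```

```text
1.09 -7.2 -5.8 1.9 [-0.78  1.41  1.06] 43.2 0.178
1.14 -10.9 -4.7 1.9 [-1.56  1.59  1.7 ] 43.5 0.174
1.19 -15.0 -3.9 3.4 [-2.29  1.86  2.26] 43.7 0.172
1.24 -19.0 -2.6 4.2 [-3.    2.19  2.8 ] 44.0 0.172
```

```bash
python3 - <<'E'
from ins import *
c=N+[1.5,.5,0]; hold(.15)
p,R=pose(B-1.06,118.3,c); line_to(p,120,R)
line_to(pose(B-1.06,160,c)[0],120); print(F(),sense()["finger_gap"])
A=np.radians(28.3); q=np.array([466,290.4,zg])
goto(q+[0,0,60],down(A+np.pi)); line_to(q+[0,0,12],150); print(F())
for h in(6,3,1.5,.3,-1):
    line_to(q+[0,0,h],50); f=F(); print(h,f)
    if f[0][2]>5: break
grip(0.5); line_to(q+[0,0,110],200); print(F())
im=pic("scene","end"); 
from meas import big,win
hsv=cv2.cvtColor(im,cv2.COLOR_BGR2HSV); m,cc,s=big(win(cv2.inRange(hsv,(105,100,70),(128,255,255)),315,280,45,60)); print(cc,s,"was 341.96 298.76")
for nm in("scene0","end"):
    g=cv2.cvtColor(cv2.imread(f"pics/{nm}.png"),cv2.COLOR_BGR2GRAY); w=win(((g<105).astype(np.uint8)),254,240,22,14); 
    nn,l,ss,ce=cv2.connectedComponentsWithStats(w); print(nm,[(x[4],c.round(1).tolist()) for x,c in zip(ss[1:],ce[1:]) if 2<x[4]<25])
E
```

```text
(array([-0.3, -0.3, -2. ]), array([498.7, 113.5, 130.4]), 45.0) 0.17177478876299201
(array([ 1.3, -0.5,  0.4]), array([467.8, 289.7, -16.1]), 46.2)
6 (array([ 1.2, -2.4,  2.9]), array([467.8, 290.5, -22.1]), 46.5)
3 (array([-0.1,  0.5,  6. ]), array([467. , 291.3, -25.5]), 46.8)
(array([-0. , -0.7,  0. ]), array([465.5, 290.1,  79.8]), 47.8)
[341.1682243  299.81308411] [335 290  13  20 107] was 341.96 298.76
scene0 []
end []
```

```bash
python3 -c "
from red import *
print(red('scene','fin')); print(hand_in())"
```

```text
(array([229.4, 220.6]), array([225, 216,  10,  10,  60], dtype=int32))
the job is handed in; nothing more can be done
None
```

I tried the switch, turned the nut to its stop, laid the spanner back on the bench about where it came from, and handed the job in at about 48 s of the 59 s allowed; I have not seen the judge's verdict.

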